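Crank the bench press down on the freshly pasted order book

TASK

The order book, its cover freshly pasted, lies ready in the bench press to dry flat. Fit the loose crank fully home on the press's square spindle end without forcing it, then wind the crank clockwise by its grip, keeping it home, until the platen holds the book firmly but is not overtightened. Leave the crank on the spindle, let go, and do not disturb the book, glue, stamp or glasses.

Things in the scene. Friction and masses are not known exactly. Their poses are not given: they have to be found in the camera images.
- crank: loose dark steel crank, 0.3 kg, lying flat. Origin: hub axis at the underside, z up. Hub 34x34 mm square, 38 high, sides along x and y; blind square socket 17.6 mm wide, 29 deep, open below, sides along x and y. Flat arm 24 wide, 10 thick runs along +x from the hub. Upright black grip, 21 mm across, turns freely on its pin at x = 66 mm, from z = 13 to 76 mm
- press: grey bench press, fixed. Origin: centre of the underside of its feet; x is its depth (180 mm), y its width (290 mm). Bed top at z = 28 mm. Steel columns at y = +-120 mm carry a cross-beam (top z = 146 mm, nut boss 152, column nuts 161) with the spindle upright at x = y = 0
- platen: press plate 134x180 mm, cork face, between bed and beam. Origin: centre of its underside. Rises and falls with the spindle, 16 mm a turn: clockwise from above lowers it, and a crank on the spindle goes down with it. Starts 23 to 37 mm above the book. The thread rubs evenly (0.3 N m, 4.5 N at the crank's grip) and holds up to 118 N by itself once let go
- shaft_top (a point): centre of the top of the spindle's square end, 149 mm above the platen's face; rises and falls with it but does not show its turning. The square is 16 mm wide, its top 3 mm chamfered to 12 mm, and stands at any angle, which is not reported: look or feel. It ends 26 mm below the top on a 31 mm round shoulder: the crank is home when its underside rests there
- notebook: purple order book 210x152 mm, 11 mm thick, on the bed under the platen, its wire binding in front, clear of the platen. Origin: centre of its underside. Firm is over 60 N from the platen, crushed is over 400 N. Every 26 N adds 1 N to the push at the crank's grip. The book hardly yields: once met, 0.06 rad more turn adds some 80 N, so feel for it
- glue: bystander: red and white glue tube 33x126x24 mm lying left of the press; origin centre of its underside
- rubber_stamp: bystander: rubber stamp with wooden grip, 31x58x72 mm, standing behind the crank; origin centre of its underside
- glasses: bystander: brown spectacles 141x142x42 mm lying to the right; origin centre of the underside
Not all that is in view belongs to the job. Leave any green look-alike of the crank alone.

How it is judged:
On the way, in this order (a step that is already met when the one before it is completed fails the run):
1. the crank is fully home on the square spindle end (z of crank in the frame of shaft_top below -0.023 m and horizontal distance between crank and shaft_top below 0.004 m and angle between crank's own z axis and vertical below 0.1 rad), for 0.2 s.
2. the platen holds the book with at least 60 N (contact force between platen and notebook above 60 N), for 0.2 s.
At the end, for the whole second after the job is handed in: The platen presses on the book with more than 60 N, and the crank stands on the spindle, level, at rest and within about 5 mm of fully home (contact force between platen and notebook above 60 N and z of crank in the frame of shaft_top below -0.021 m and horizontal distance between crank and shaft_top below 0.005 m and angle between crank's own z axis and vertical below 0.12 rad and linear speed of crank below 0.02 m/s); the robot touches nothing.
It fails at once if the press is overtightened: the platen bears on the book with over 400 N (contact force between platen and notebook above 400 N).
It fails at once if the crank is forced on: it bears on the spindle with over 100 N in all while it is not yet home (contact force between crank and platen above 100 N and z of crank in the frame of shaft_top above -0.02 m).
It fails at once if the spindle is wound while the crank is not home on it (over 10 mm above its seat) (distance of platen from where it was at the start of the episode above 0.004 m and z of crank in the frame of shaft_top above -0.016 m).
It fails at once if the book is shifted by over 10 mm (distance of notebook from where it was at the start of the episode above 0.01 m).
It fails at once if the glue, the stamp or the glasses are moved by over 20 mm (distance of any of glue, rubber_stamp, glasses from where it was at the start of the episode above 0.02 m).
It also fails if it takes over 72 s, if anything falls off the work surface, if the arm or the gripper's body presses on something with over 40 N, if the wrist force passes 120 N, or if a joint passes its speed limit or range.

ROBOT

A 6-joint arm with a two-finger parallel gripper is mounted at the origin on a cart in front of the work surface, level with it; the furniture and walls round the work are solid. World frame = base frame: x ahead of the robot, y to its left, z up, the work surface at z = 0. Lengths are in m, angles in rad, forces in N, time in s.
With the tool pointing down it reaches from about 0.25 to 0.775 m from the base axis. Payload 4 kg.
Tool frame: the origin (TCP) lies between the finger pads; the fingertips stand 14 mm ahead of it and the grasp point (between the pads) lies 5 mm behind it (tip_reach is the distance from the TCP to the fingertips, in m); z points along the fingers, y is the line along which they close (so a half turn about z gives the same grasp; the last joint's range is limited). The gripper opens to 94 mm and grips with 3 to 60 N. Pads are 16 mm wide; open, the fingers measure 119 mm over their backs; the gripper's body (75 mm by 177 mm) begins 78 mm behind the grasp point.
Start: joints at [-1.312, 0.087, 1.371, -0, 1.684, -0.103], TCP at [0.195, -0.514, 0.18] pointing down, gripper open.
Joint ranges: [-3.1, 3.1], [-0.76, 2.03], [0.27, 2.55], [-1.08, 4.22], [0.17, 2.65], [-2.57, 2.57]. Speed limits (rad/s): [2.79, 2.79, 3.14, 3.14, 3.14, 3.14].

INTERFACE

Orientations are given as [roll, pitch, yaw] about the fixed x, y, z axes, in that order (R = Rz(yaw) Ry(pitch) Rx(roll)).
In Python, from bench import * gives the robot as it stands. The module is installed in compiled form; this text tells all that it offers.
- The arm moves only by the tool servo_tool, never from a script. Its argument "targets" is a list of rows, each a list of 4 numbers: the shift along the tool's x, y, z in cm, then the turn about the tool's z in degrees. A call has 1 to 8 rows; each row is the pose to reach, as a shift and turn from the pose commanded when the call began, along the tool's axes at that moment; what a row does not reach only later rows make up. A row lasts 1/8 s, in which the tool goes at most 62.5 mm and 10.7 degrees, less where a joint would pass 70% of its speed; a pose out of reach is approached as far as the arm can. A call with a gripper value outside its range is refused whole. "claw" is the closure in counts, from 0 (fully open) to 255 (shut), set as the call begins (left out, the last holds). The fingers move at their own pace and stop on an object; the grip force is fixed at half the most. Time passes only in rows, so rows that repeat a pose let the fingers close. It gives the time, the measured TCP pose, the force, the opening and the grip force at its end, in the units of the state.
- get_obs(): the state, without advancing time (a new reading comes with each control period).
- snapshot(name): name is "side" or "top" or "wrist"; returns the picture (480x640x3 uint8, blue, green, red); there is no depth.
- camera_model(name): a dict with "camera_matrix" (3x3 intrinsics, pixels), "camera_from_world" (4x4, takes a point from world to camera coordinates). Camera axes: x right, y up, looking along -z (the intrinsics and any distortion apply to the point x, -y, -z); pixel columns grow to the right and rows downward; lengths in m; the calibration is good to about 2 mm. A picture is of the moment at which its call begins: read the wrist's pose just before it. camera_model takes no time and is no camera call; for the wrist camera it gives the pose at the moment of the call.
- close_job(): hands the job in; it is judged then, once.
The state is a dict: "time": time; "joint_positions": joint angles; "qvel": joint speeds; "joint_torque": joint torques, N m; "tool_pos": TCP position; "ee_rot": TCP orientation; "wrist_force": force on the tool from outside, world axes, zero at the start; "wrist_torque": the same for the moment, N m; "width": finger opening in m; "finger_force": force on a finger pad.
Only numpy, scipy, OpenCV 4.12 (cv2) and the standard library are available. Lean on these libraries where they do the work, as an engineer would, in place of code of your own. Each camera call takes 0.05 s, during which the arm holds its last target. There are 200 camera calls.

## Working session

There is one attempt and no reset: what is moved stays moved. The work goes in short steps, Python scripts to look and compute and a tool call to move; the robot and the scene stay as the last step left them, time stands still between calls to the robot, and variables do not carry over. Pictures are saved under pics/ and viewed, at most 10 in all, crops included, and the job is handed in when it is done.

Besides the shell and the picture viewer there is one more tool, called after "Call:" as a command line: name --pt "numbers of a row" for each row, then --argument value for the rest. servo_tool: Moves the arm, as the interface text tells. Its arguments: {"type":"object","properties":{"targets":{"type":"array"},"claw":{"type":"number"}},"required":["targets"]}

```bash
mkdir -p pics; python3 - <<'E'
from bench import *
import cv2,numpy as np
o=get_obs();print(o)
for n in("side","top"):
    cv2.imwrite(f"pics/{n}0.png",snapshot(n))
for n in("side","top","wrist"):
    m=camera_model(n);print(n,{k:np.round(v,4).tolist() if not isinstance(v,str) else v for k,v in m.items()})
E
```

```text
{'time': 0.0, 'joint_positions': array([-1.31212121e+00,  8.79516615e-02,  1.37223831e+00, -3.32256103e-06,
        1.68357584e+00, -1.03132788e-01]), 'qvel': array([ 1.25528491e-03, -2.26855045e-05,  3.95785522e-05,  1.59054082e-03,
       -5.19777666e-04, -1.38924630e-04]), 'joint_torque': array([ 1.80025545e-04, -3.40174913e+01, -3.02427649e+01,  7.19479448e-02,
        3.29937553e-02, -1.83836364e-04]), 'tool_pos': array([ 0.19450605, -0.51382345,  0.17871414]), 'ee_rot': array([-3.13943070e+00, -2.20441684e-04,  3.61807292e-01]), 'wrist_force': array([-0.02232053,  0.29430772, -0.53589145]), 'wrist_torque': array([ 0.01037044,  0.00271876, -0.00390148]), 'finger_force': 0.0, 'width': 0.09392844612459064}
side {'camera_matrix': [[602.509, 0.0, 323.4295], [0.0, 602.509, 244.5752], [0.0, 0.0, 1.0]], 'camera_from_world': [[0.6167, -0.787, -0.0159, -0.4547], [0.6605, 0.5064, 0.5543, -0.3651], [-0.4282, -0.3523, 0.8322, -1.3351], [0.0, 0.0, 0.0, 1.0]]}
top {'camera_matrix': [[524.5792, 0.0, 314.5985], [0.0, 524.5792, 237.2172], [0.0, 0.0, 1.0]], 'camera_from_world': [[0.0075, -1.0, 0.0003, -0.1704], [0.9901, 0.0075, 0.1403, -0.5751], [-0.1403, -0.0007, 0.9901, -1.4001], [0.0, 0.0, 0.0, 1.0]]}
wrist {'camera_matrix': [[385.8996, 0.0, 329.5773], [0.0, 385.8996, 238.4313], [0.0, 0.0, 1.0]], 'camera_from_world': [[0.3534, -0.9354, -0.0035, -0.5491], [0.9037, 0.3424, -0.257, 0.0265], [0.2416, 0.0877, 0.9664, -0.3924], [0.0, 0.0, 0.0, 1.0]]}
```

View pics/top0.png

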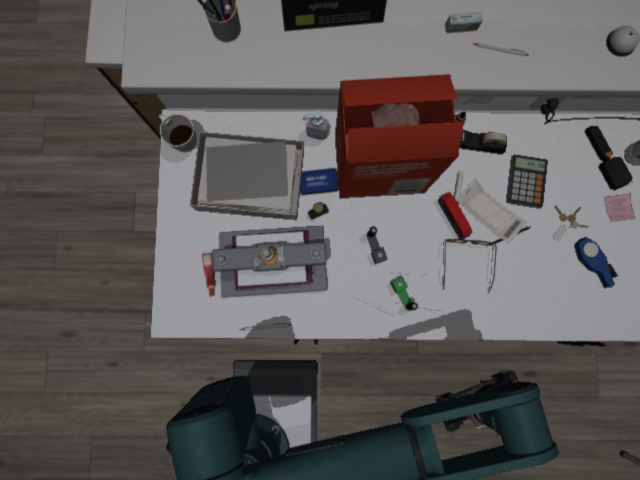

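View pics/side0.png

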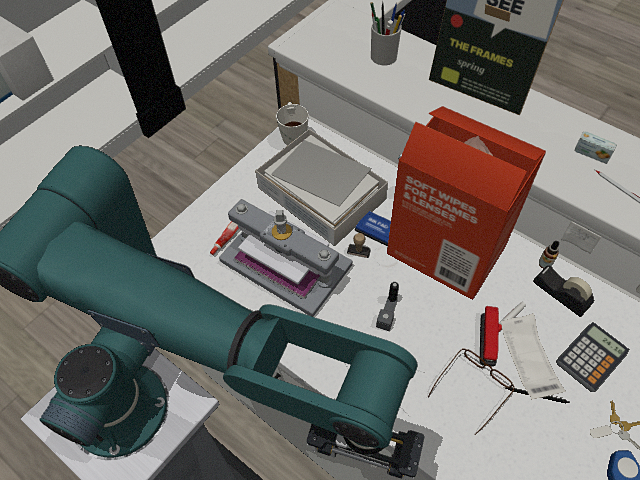

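The top view has two crank shapes. The dark steel one, with hub at about (379,256) and black grip at about (372,231), fits the description. The green one at (403,292) is the look-alike. The spindle is at about (268,255) and the stamp at (318,209). I'll confirm in an enlarged crop.

```bash
python3 - <<'E'
import cv2,numpy as np
t=cv2.imread("pics/top0.png");s=cv2.imread("pics/side0.png")
r=lambda i,x,y,w,h:cv2.resize(i[y:y+h,x:x+w],(400,300),interpolation=cv2.INTER_CUBIC)
m=np.vstack([np.hstack([r(t,346,215,80,60),r(t,228,225,80,60)]),np.hstack([r(s,350,270,80,60),r(s,240,195,80,60)])])
cv2.imwrite("pics/m1.png",m)
E
```

```text
(no output)
```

View pics/m1.png

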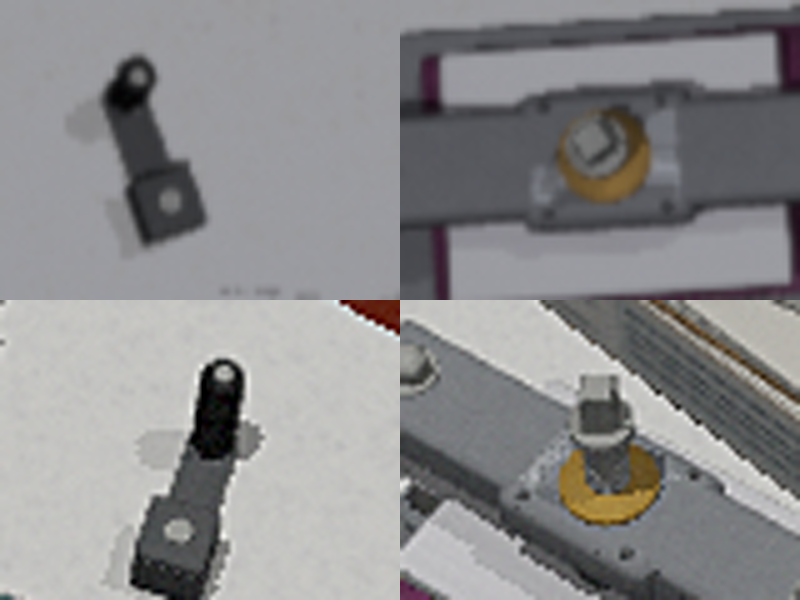

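The dark steel crank is confirmed: hub top centre at top (380,255.4) and side (386,316.2), grip top at top (373.6,230.2) and side (394.8,284.6). The spindle top is at top (266.4,253) and side (280,212), with its square turned noticeably.

```bash
cat > h.py <<'E'
from bench import *
import cv2,numpy as np
F=np.diag([1,-1,-1,1.])
def P(n):
    m=camera_model(n);return m["camera_matrix"]@(F@m["camera_from_world"])[:3]
def tri(obs):
    A=[]
    for p,(u,v) in obs: A+=[u*p[2]-p[0],v*p[2]-p[1]]
    A=np.array(A);return np.linalg.lstsq(A[:,:3],-A[:,3],rcond=None)[0]
def ray(p,uv,z):
    A=np.array([uv[0]*p[2]-p[0],uv[1]*p[2]-p[1]])
    return np.linalg.solve(A[:,:2],-A[:,3]-A[:,2]*z)
def proj(p,X):
    q=p@np.append(X,1);return q[:2]/q[2]
def tool(X):  # world point -> tool-axes offset from TCP (cm)
    from scipy.spatial.transform import Rotation as R
    o=get_obs();return R.from_euler("xyz",o["ee_rot"]).inv().apply(np.array(X)-o["tool_pos"])*100
E
python3 - <<'E'
from h import *
T,S=P("top"),P("side")
hub=tri([(T,(380,255.4)),(S,(386,316.2))]);g=tri([(T,(373.6,230.2)),(S,(394.8,284.6))]);sp=tri([(T,(266.4,253)),(S,(280,212))])
print(hub,g,sp,np.degrees(np.arctan2(*(g-hub)[1::-1])))
print(ray(T,(380,255.4),.038),ray(T,(373.6,230.2),.076))
for c in[(585,120),(613,128),(603,158),(573,147)]: print(ray(T,(228+(c[0]-400)/5,225+c[1]/5),sp[2]))
for g in [(g)]: print(tool(g))
E
```

```text
[ 0.52918706 -0.34672138  0.04309246] [ 0.59230932 -0.32514984  0.08072966] [ 0.51338894 -0.05388083  0.22692404] 18.867461580221224
[ 0.52784741 -0.34552036] [ 0.59160016 -0.32428003]
[ 0.52077591 -0.04840438]
[ 0.51704547 -0.06180487]
[ 0.50267057 -0.05733213]
[ 0.50781466 -0.04297026]
[43.87996927 -3.55128559  9.82657982]
```

Call:
servo_tool --pt "5 -0.5 0 0" --pt "11 -1.2 0 1" --pt "17 -1.8 0 2" --pt "23 -2.4 0 2" --pt "29 -3 0 2" --pt "34 -3.6 0 2" --pt "37.1 -3.9 0 2" --pt "37.1 -3.9 0 2" --claw 80

```text
time: 1.1
tool_pos: [0.5292, -0.3449, 0.1785]
ee_rot: [-3.14, 0.001, 0.331]
wrist_force: [0.0, -0.3, 0.1]
width: 0.0643
finger_force: 0.0
```

```bash
python3 - <<'E'
from h import *
o=get_obs();print(o["time"],o["tool_pos"],o["ee_rot"],o["width"],o["joint_positions"])
p=P("wrist");np.save("p1.npy",p);cv2.imwrite("pics/w1.png",snapshot("wrist"))
print(proj(p,[.528,-.346,.038]),proj(p,[.5915,-.3245,.076]))
E
```

```text
1.1 [ 0.52918722 -0.34492084  0.17850792] [-3.13980452e+00  1.00538516e-03  3.30519050e-01] 0.06428760231826226 [-6.67433210e-01  2.72751020e-01  1.15861275e+00  1.25579958e-04
  1.71227651e+00  5.72862546e-01]
[330.52592107 221.7659346 ] [330.83159508 148.00485822]
```

View pics/w1.png

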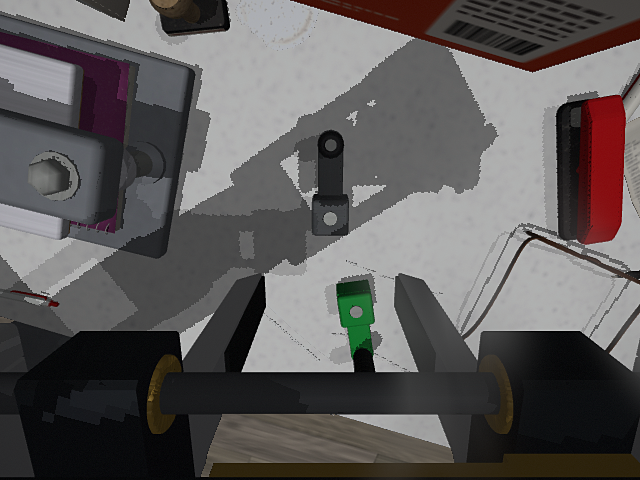

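The wrist view shows the dark hub top at (330,217) and grip top at (331,145), aligned with the tool's x axis. The green look-alike, with hub at (355,311), sits behind and is clear of the fingers.

```bash
python3 - <<'E'
from h import *
p=np.load("p1.npy")
h=ray(p,(330,217.5),.038);g=ray(p,(330.8,145),.076);d=g-h
print(h,g,np.hypot(*d),np.degrees(np.arctan2(d[1],d[0])),np.degrees(get_obs()["ee_rot"][2]),tool([*h,.023]))
E
```

```text
[ 0.53161782 -0.34425029] [ 0.59363803 -0.32373993] 0.06532366597428634 18.29928120409696 18.825806003123933 [ 0.42529559 -0.02266242 15.58201689]
```

Call:
servo_tool --pt "0.4 0 4 0.5" --pt "0.4 0 9 0.5" --pt "0.4 0 13 0.5" --pt "0.4 0 15.7 0.5" --pt "0.4 0 15.7 0.5"

```text
time: 1.78
tool_pos: [0.5283, -0.3449, 0.0197]
ee_rot: [-3.136, 0.004, 0.316]
wrist_force: [0.3, 0.7, -0.1]
width: 0.0649
finger_force: 0.0
```

Call:
servo_tool --pt "0 0 0 0" --pt "0 0 0 0" --pt "0 0 0 0" --pt "0 0 0 0" --pt "0 0 0 0" --pt "0 0 -0.5 0" --pt "0 0 -2 0" --claw 255

```text
time: 2.65
tool_pos: [0.531, -0.3449, 0.0425]
ee_rot: [-3.14, 0.001, 0.318]
wrist_force: [-0.4, 1.0, 0.4]
width: 0.0009
finger_force: 0.0
```

The gripper shut on nothing, so I need another look.

Call:
servo_tool --pt "0 0 -4 0" --pt "0 0 -9 0" --pt "0 0 -13.6 0" --pt "0 0 -13.6 0" --claw 80

```text
time: 3.15
tool_pos: [0.5341, -0.3472, 0.1865]
ee_rot: [3.131, -0.007, 0.318]
wrist_force: [-0.4, 0.3, -0.1]
width: 0.0375
finger_force: 0.0
```

```bash
python3 - <<'E'
from h import *
o=get_obs();print(o["time"],o["tool_pos"],o["ee_rot"],o["width"])
p=P("wrist");np.save("p2.npy",p);w=snapshot("wrist");s=snapshot("side")
m=np.hstack([w[60:360,130:530],cv2.resize(s[240:390,300:500],(400,300))])
cv2.imwrite("pics/w2.png",m);cv2.imwrite("pics/w2f.png",w)
E
```

```text
3.15 [ 0.53406145 -0.34716127  0.18652727] [ 3.13084512 -0.00717123  0.31828624] 0.03751058986080529
```

View pics/w2.png

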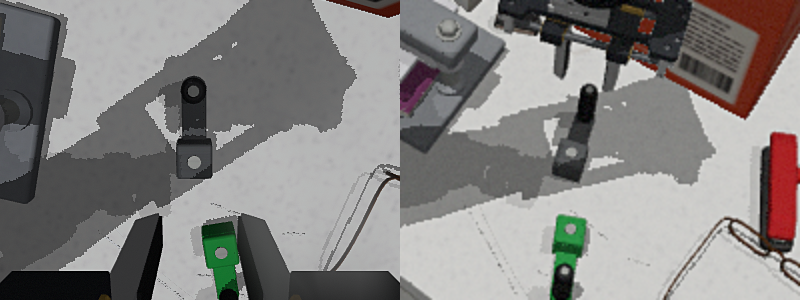

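```bash
python3 - <<'E'
from h import *
o=get_obs();S=P("side");p=np.load("p2.npy")
t=o["tool_pos"]
from scipy.spatial.transform import Rotation as R
r=R.from_euler("xyz",o["ee_rot"])
for n,d in(("tcp",[0,0,0]),("tipL",[0,.019,.014]),("tipR",[0,-.019,.014]),("below",[0,0,.14])):
    X=t+r.apply(d);q=proj(S,X);w=proj(p,X);print(n,X,"side",q,"crop",400+(q[0]-300)*2,(q[1]-240)*2,"wrist",w,"crop",w-[130,60])
h=ray(p,(130+194,60+162),.038);print("hub",h)
E
```

```text
tcp [ 0.53189995 -0.34554252  0.18010091] side [389.88197141 286.0745339 ] crop 579.7639428261565 92.14906780660385 wrist [325.22499073 271.97765283] crop [195.22499073 211.97765283]
tipL [ 0.53786662 -0.36360877  0.16613633] side [397.8864584  291.83041238] crop 595.7729167903145 103.6608247586156 wrist [356.131324   264.26728558] crop [226.131324   204.26728558]
tipR [ 0.52598026 -0.3275157   0.16606556] side [380.97172072 286.76332383] crop 561.9434414469916 93.52664766407611 wrist [294.44803665 264.4378575 ] crop [164.44803665 204.4378575 ]
below [ 0.53213493 -0.34573965  0.04010125] side [385.45971489 315.8280888 ] crop 570.9194297801555 151.65617759203099 wrist [325.76595282 221.57826376] crop [195.76595282 161.57826376]
hub [ 0.53081195 -0.34442818]
```

Call:
servo_tool --pt "0 0 4 0" --pt "0 0 9 0" --pt "0 0 13 0" --pt "0 0 15.9 0" --pt "0 0 15.9 0" --pt "0 0 15.9 0"

```text
time: 4.0
tool_pos: [0.5317, -0.3454, 0.0202]
ee_rot: [3.142, 0.0, 0.318]
wrist_force: [0.5, -0.9, -0.0]
width: 0.0644
finger_force: 0.0
```

Call:
servo_tool --pt "0 0 0 0" --pt "0 0 0 0" --pt "0 0 0 0" --pt "0 0 0 0" --pt "0 0 0 0" --pt "0 0 0 0" --claw 150

```text
time: 4.75
tool_pos: [0.5316, -0.3453, 0.0198]
ee_rot: [-3.142, 0.0, 0.318]
wrist_force: [-0.3, -0.4, -0.5]
width: 0.0389
finger_force: 0.0
```

```bash
python3 - <<'E'
from h import *
o=get_obs();print(o["time"],o["tool_pos"],o["ee_rot"],o["width"],o["finger_force"])
w=snapshot("wrist");s=snapshot("side")
m=np.hstack([w[60:360,130:530],cv2.resize(s[240:390,300:500],(400,300))])
cv2.imwrite("pics/w3.png",m)
E
```

```text
4.75 [ 0.53161229 -0.34529797  0.01983147] [-3.14156730e+00  6.83449152e-05  3.18169083e-01] 0.038851992161652416 0.0
```

View pics/w3.png

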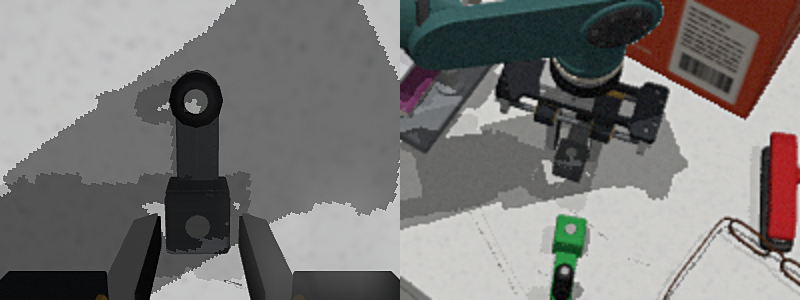

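The hub at crop (198,225) sits between the fingers, which look wide and high. I'll close without lifting and read the width.

Call:
servo_tool --pt "0 0 0 0" --pt "0 0 0 0" --pt "0 0 0 0" --pt "0 0 0 0" --claw 255

```text
time: 5.35
tool_pos: [0.5317, -0.3454, 0.0199]
ee_rot: [3.142, -0.0, 0.318]
wrist_force: [0.1, 0.2, 0.6]
width: 0.0027
finger_force: 0.0
```

```bash
python3 - <<'E'
from h import *
o=get_obs();S=P("side");W=P("wrist");t=o["tool_pos"]
w=snapshot("wrist");s=snapshot("side")
for d in (0.014,0.,-.02,-.05): X=t+[0,0,-d];print(d,proj(S,X),proj(S,X)*5-[360*5,280*5]+[400,0],proj(W,X)-[130,120])
m=np.hstack([w[120:420,130:530],cv2.resize(s[280:340,360:440],(400,300),interpolation=cv2.INTER_CUBIC)])
cv2.imwrite("pics/w4.png",m)
E
```

```text
0.014 [384.2107591  322.42130441] [521.0537955  212.10652206] [199.19613341 145.1014852 ]
0.0 [384.61395569 319.77571574] [523.06977844 198.87857868] [199.13550045 153.14552156]
-0.02 [385.20152632 315.92035022] [526.00763162 179.60175109] [199.0345288 166.5411985]
-0.05 [386.10939986 309.9633059 ] [530.54699929 149.81652949] [198.83984318 192.36969355]
```

View pics/w4.png

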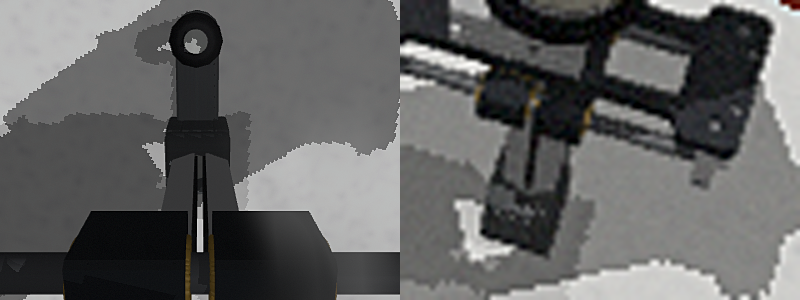

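The picture shows the shut fingers over the middle of the hub, with tips at about side-crop (528,190). They are just above the hub top, so the real tips sit about 2–3 cm higher than stated. I'll open and go lower in small, felt steps.

Call:
servo_tool --pt "0 0 0 0" --pt "0 0 0 0" --pt "0 0 0 0" --pt "0 0 0 0" --pt "0 0 0 0" --pt "0 0 0 0" --pt "0 0 0.4 0" --pt "0 0 0.8 0" --claw 100

```text
time: 6.45
tool_pos: [0.5316, -0.3453, 0.0115]
ee_rot: [-3.141, 0.0, 0.318]
wrist_force: [0.6, -0.3, -0.7]
width: 0.0573
finger_force: 0.0
```

Call:
servo_tool --pt "0 0 0.4 0" --pt "0 0 0.8 0" --pt "0 0 0.8 0"

```text
time: 6.82
tool_pos: [0.5313, -0.3451, 0.0033]
ee_rot: [-3.141, 0.001, 0.318]
wrist_force: [0.8, 0.3, 0.8]
width: 0.0568
finger_force: 0.0
```

Call:
servo_tool --pt "0 0 0.4 0" --pt "0 0 0.8 0" --pt "0 0 0.8 0"

```text
time: 7.2
tool_pos: [0.5313, -0.3451, -0.0047]
ee_rot: [-3.141, 0.001, 0.318]
wrist_force: [0.2, -1.0, -0.4]
width: 0.0571
finger_force: 0.0
```

Call:
servo_tool --pt "0 0 0 0" --pt "0 0 0 0" --pt "0 0 0 0" --pt "0 0 0 0" --pt "0 0 0 0" --claw 255

```text
time: 7.82
tool_pos: [0.5315, -0.3449, -0.0039]
ee_rot: [-3.141, 0.0, 0.318]
wrist_force: [-1.3, 2.3, 2.5]
width: 0.0337
finger_force: 30.0
```

Gripped, but probably high on the hub. I'll open slightly, go deeper and grip again.

Call:
servo_tool --pt "0 0 0 0" --pt "0 0 0 0" --pt "0 0 0.4 0" --pt "0 0 0.8 0" --pt "0 0 0.8 0" --claw 130

```text
time: 8.45
tool_pos: [0.5312, -0.345, -0.013]
ee_rot: [-3.14, 0.001, 0.318]
wrist_force: [0.3, 0.2, -0.3]
width: 0.0463
finger_force: 0.0
```

Call:
servo_tool --pt "0 0 0 0" --pt "0 0 0 0" --pt "0 0 0 0" --pt "0 0 0 0" --pt "0 0 -1 0" --pt "0 0 -3 0" --claw 255

```text
time: 9.2
tool_pos: [0.5306, -0.3446, 0.0172]
ee_rot: [-3.139, 0.002, 0.318]
wrist_force: [0.5, 0.3, -3.7]
width: 0.0341
finger_force: 29.9
```

Call:
servo_tool --pt "0 0 -5 5" --pt "0 0 -11 14" --pt "0 0 -17 23" --pt "0 -3 -22 32" --pt "0 -9 -22.5 37" --pt "0.4 -15 -22.5 37" --pt "0.4 -21 -22.5 37" --pt "0.4 -23.8 -22.5 37"

```text
time: 10.2
tool_pos: [0.46, -0.1154, 0.2451]
ee_rot: [-3.141, -0.003, -0.325]
wrist_force: [0.7, -0.0, -2.8]
width: 0.0338
finger_force: 29.9
```

Call:
servo_tool --pt "0 0 0 0" --pt "0 0 0 0"

```text
time: 10.45
tool_pos: [0.4612, -0.1187, 0.2438]
ee_rot: [3.141, -0.002, -0.328]
wrist_force: [0.8, -0.3, -3.1]
width: 0.0338
finger_force: 29.9
```

```bash
python3 - <<'E'
from h import *
o=get_obs();print(o["time"],o["tool_pos"],o["ee_rot"],o["width"],o["finger_force"],o["joint_positions"])
p=P("wrist");np.save("p5.npy",p);w=snapshot("wrist");cv2.imwrite("pics/w5.png",w)
u=proj(p,[.5156,-.0522,.222]);print(u)
c=cv2.resize(w[int(u[1])-50:int(u[1])+50,max(0,int(u[0])-67):int(u[0])+66],None,fx=4,fy=4,interpolation=cv2.INTER_CUBIC)
b=cv2.resize(w,(400,300));m=np.zeros((400,c.shape[1]+400-0,3),np.uint8);m=m[:, :c.shape[1]+270]
m[:400,:c.shape[1]]=c;m[:202,c.shape[1]:]=cv2.resize(w,(270,202));cv2.imwrite("pics/w5m.png",m);print(m.shape,max(0,int(u[0])-67),int(u[1])-50)
E
```

```text
10.45 [ 0.46123625 -0.11866645  0.24378609] [ 3.14084099e+00 -1.86397399e-03 -3.27966192e-01] 0.03384513573906599 29.942259192466736 [-3.70408186e-01 -8.30649185e-02  1.41586661e+00 -6.91074098e-04
  1.80689672e+00  1.52819275e+00]
[195.16735862 213.51519483]
(400, 802, 3) 128 163
```

View pics/w5m.png

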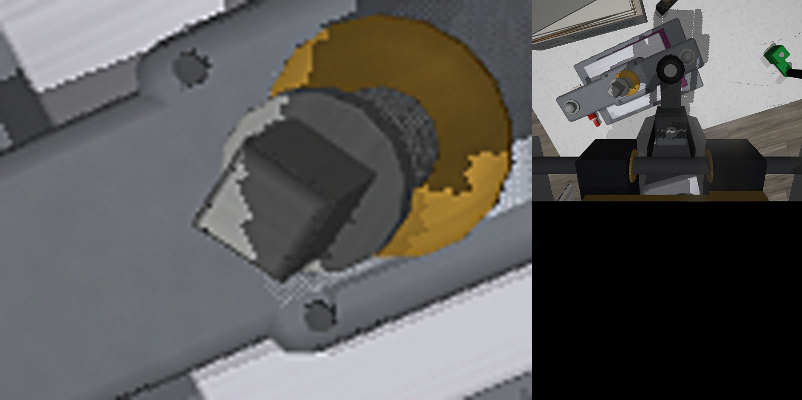

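The spindle's top face has corners at about crop (195,225), (282,280), (325,207), (243,148), centre about (261,215). I'll convert that to position and angle.

```bash
python3 - <<'E'
from h import *
p=np.load("p5.npy");T=P("top");S=P("side")
f=lambda c,z:ray(p,(128+(c[0]+.5)/4-.5,163+(c[1]+.5)/4-.5),z)
C=[(195,225),(282,280),(325,207),(243,148)]
for z in(.218,.222):
    w=np.array([f(c,z) for c in C]);e=np.roll(w,-1,0)-w
    print(z,w.mean(0).round(4),np.linalg.norm(e,axis=1).round(4),(np.degrees(np.arctan2(e[:,1],e[:,0]))%90).round(1))
sh=f((322,180),.196);print("shoulder centre",sh)
print("tri all",tri([(T,(266.4,253)),(S,(280,212)),(p,(128+65.25,163+53.7))]),"wrist+top",tri([(T,(266.4,253)),(p,(128+65.25,163+53.7))]))
print("tool offset",tool([.5145,-.0535,.222]),np.degrees(get_obs()["ee_rot"]))
E
```

```text
0.218 [ 0.5141 -0.0486] [0.0153 0.0137 0.0148 0.0146] [36.6 37.8 33.3 35.7]
0.222 [ 0.5144 -0.0502] [0.015  0.0135 0.0145 0.0143] [36.6 37.8 33.3 35.7]
shoulder centre [ 0.51459828 -0.05157557]
tri all [ 0.51382173 -0.05335083  0.22634459] wrist+top [ 0.51269945 -0.05089943  0.22131896]
tool offset [ 2.9274512  -7.91420544  2.13363934] [ 1.79965677e+02 -5.40240106e-02 -1.88289664e+01]
```

Call:
servo_tool --pt "-1 -2 0 -9" --pt "-2 -4 0 -18" --pt "-3 -6 0 -28" --pt "-3.4 -8 0 -38" --pt "-3.4 -8.9 0.5 -48" --pt "-3.4 -8.9 1 -54.6" --pt "-3.4 -8.9 1 -54.6" --pt "-3.4 -8.9 1 -54.6"

```text
time: 11.5
tool_pos: [0.4578, -0.0236, 0.2329]
ee_rot: [3.141, 0.0, 0.622]
wrist_force: [1.0, 0.7, -3.7]
width: 0.0338
finger_force: 29.9
```

```bash
python3 - <<'E'
from h import *
o=get_obs();print(o["time"],o["tool_pos"],np.degrees(o["ee_rot"]),o["width"],o["finger_force"])
p=P("wrist");np.save("p6.npy",p);w=snapshot("wrist");cv2.imwrite("pics/w6.png",w)
u=proj(p,[.5144,-.051,.221]).astype(int);print(u,u-[50,38])
# crank hub+arm for context at 2x right
c=cv2.resize(w[u[1]-38:u[1]+37,u[0]-50:u[0]+50],(800,600),interpolation=cv2.INTER_CUBIC);cv2.imwrite("pics/w6m.png",c)
E
```

```text
11.5 [ 0.45776504 -0.02357296  0.23290782] [1.79992741e+02 1.32170444e-02 3.56615981e+01] 0.03376625971433549 29.9423848092556
[425 216] [375 178]
```

View pics/w6m.png

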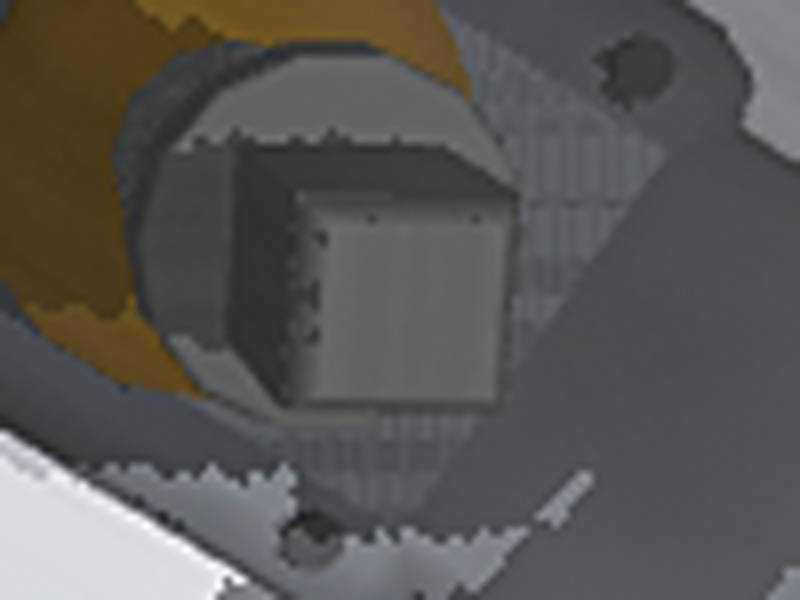

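The spindle square is now almost exactly in line with the tool axes. Its outer corners are at about crop (300,195), (515,198), (498,405), (288,401).

```bash
python3 - <<'E'
from h import *
p5=np.load("p5.npy");p=np.load("p6.npy")
f=lambda c:np.array((375+(c[0]+.5)/8-.5,178+(c[1]+.5)/8-.5))
C=[(300,195),(515,198),(498,405),(288,401)]
for z in(.215,.219,.223):
    w=np.array([ray(p,f(c),z) for c in C]);e=np.roll(w,-1,0)-w
    print(z,w.mean(0).round(4),np.linalg.norm(e,axis=1).round(4),(np.degrees(np.arctan2(e[:,1],e[:,0]))%90).round(1))
c6=np.mean([f(c) for c in C],0);c5=np.array([128+261.6/4-.5,163+215.5/4-.5])
X=tri([(p,c6),(p5,c5)]);print("outer quad centre",X)
X4=tri([(p,c6),(p5,c5),(P("top"),(266.4,253))]);print(X4)
print(tool(X),np.degrees(get_obs()["ee_rot"]))
# held hub top corners visibility: project hub top centre
o=get_obs();print(proj(p,o["tool_pos"]+[0,0,.0125+.038]))
E
```

```text
0.215 [ 0.5146 -0.052 ] [0.0157 0.0155 0.0156 0.0154] [34.8 35.1 34.5 35.5]
0.219 [ 0.5146 -0.0507] [0.0154 0.0152 0.0153 0.0152] [34.8 35.1 34.5 35.5]
0.223 [ 0.5147 -0.0494] [0.0151 0.015  0.015  0.0149] [34.8 35.1 34.5 35.5]
outer quad centre [ 0.51456917 -0.04994874  0.22138639]
[ 0.5133611  -0.05054581  0.21977967]
[3.07112938 5.46591554 1.16630582] [1.79984547e+02 1.33608217e-03 3.56909405e+01]
[328.55953036 312.72504709]
```

Call:
servo_tool --pt "1.5 2.7 0 0.7" --pt "3 5.5 0 0.7" --pt "3 5.5 0 0.7" --pt "3 5.5 0.5 0.7" --pt "3 5.5 1 0.7" --pt "3 5.5 1.5 0.7" --pt "3 5.5 1.5 0.7"

```text
time: 12.42
tool_pos: [0.5133, -0.0495, 0.2173]
ee_rot: [-3.141, 0.001, 0.613]
wrist_force: [0.0, 0.2, -2.9]
width: 0.0345
finger_force: 29.9
```

Call:
servo_tool --pt "0 0 0.2 0" --pt "0 0 0.4 0" --pt "0 0 0.6 0" --pt "0 0 0.8 0"

```text
time: 12.92
tool_pos: [0.514, -0.0499, 0.2097]
ee_rot: [3.142, 0.0, 0.613]
wrist_force: [-0.4, 0.7, -2.9]
width: 0.0337
finger_force: 29.9
```

Call:
servo_tool --pt "0 0.05 0.2 0" --pt "0 0.1 0.4 0" --pt "0 0.1 0.6 0" --pt "0 0.1 0.6 0"

```text
time: 13.42
tool_pos: [0.5144, -0.0507, 0.2036]
ee_rot: [-3.141, 0.0, 0.613]
wrist_force: [0.2, -0.6, -3.0]
width: 0.034
finger_force: 29.9
```

Call:
servo_tool --pt "0 0 0.2 0" --pt "0 0 0.4 0" --pt "0 0 0.4 0"

```text
time: 13.8
tool_pos: [0.5144, -0.0506, 0.1996]
ee_rot: [-3.141, 0.0, 0.613]
wrist_force: [0.2, 0.1, -3.0]
width: 0.0334
finger_force: 29.9
```

Call:
servo_tool --pt "0 0 0.2 0" --pt "0 0 0.4 0" --pt "0 0 0.4 0"

```text
time: 14.18
tool_pos: [0.5144, -0.0507, 0.1956]
ee_rot: [-3.141, 0.0, 0.613]
wrist_force: [-0.1, 0.2, -2.5]
width: 0.034
finger_force: 29.9
```

Call:
servo_tool --pt "0 0 0.2 0" --pt "0 0 0.4 0" --pt "0 0 0.4 0"

```text
time: 14.55
tool_pos: [0.5144, -0.0506, 0.1916]
ee_rot: [-3.141, 0.0, 0.613]
wrist_force: [0.5, -0.3, -3.0]
width: 0.0339
finger_force: 29.9
```

It's below any possible spindle top with no contact force, so the socket is sliding on. I'll continue until it seats.

Call:
servo_tool --pt "0 0 0.2 0" --pt "0 0 0.4 0" --pt "0 0 0.4 0"

```text
time: 14.92
tool_pos: [0.5144, -0.0506, 0.1875]
ee_rot: [-3.141, 0.0, 0.613]
wrist_force: [-0.0, -0.8, -3.8]
width: 0.0342
finger_force: 29.9
```

Call:
servo_tool --pt "0 0 0.2 0" --pt "0 0 0.4 0" --pt "0 0 0.4 0"

```text
time: 15.3
tool_pos: [0.5147, -0.0507, 0.1852]
ee_rot: [3.14, -0.001, 0.613]
wrist_force: [-2.6, 0.4, 3.7]
width: 0.0339
finger_force: 29.9
```

Call:
servo_tool --pt "0 0 0.2 0" --pt "0 0 0.4 0" --pt "0 0 0.4 0"

```text
time: 15.68
tool_pos: [0.5149, -0.0507, 0.1852]
ee_rot: [3.138, -0.003, 0.613]
wrist_force: [-6.0, 1.8, 16.1]
width: 0.0338
finger_force: 30.0
```

Seated at TCP z 0.185, which puts the shaft top at about 0.2237 and fits the measured height. I'll ease off, open, slide along the arm to the grip with the fingers straddling it, and close.

Call:
servo_tool --pt "0 0 -0.4 0" --pt "0 0 -0.4 0" --pt "0 0 -0.4 0" --pt "0 0 -0.4 0" --pt "0 0 -0.4 0" --pt "0 0 -1.4 0" --pt "1.5 0 -2.6 0" --pt "3 0 -2.6 0" --claw 110

```text
time: 16.68
tool_pos: [0.5404, -0.0333, 0.2079]
ee_rot: [3.139, -0.003, 0.613]
wrist_force: [0.4, -0.1, -0.6]
width: 0.0535
finger_force: 0.0
```

Call:
servo_tool --pt "1.8 0 0 0" --pt "3.6 0 0 0" --pt "3.6 0 0 0" --pt "3.6 0 0 0"

```text
time: 17.18
tool_pos: [0.5683, -0.0127, 0.2054]
ee_rot: [-3.141, 0.001, 0.613]
wrist_force: [-0.0, 0.3, 0.2]
width: 0.0534
finger_force: 0.0
```

```bash
python3 - <<'E'
from h import *
o=get_obs();print(o["time"],o["tool_pos"],np.degrees(o["ee_rot"]),o["width"],o["wrist_force"])
w=snapshot("wrist");s=snapshot("side");S=P("side");u=proj(S,[.54,-.03,.23]).astype(int);print(u)
m=np.hstack([w[180:480,130:530],cv2.resize(s[u[1]-50:u[1]+25,u[0]-50:u[0]+50],(400,300),interpolation=cv2.INTER_CUBIC)])
cv2.imwrite("pics/w7.png",m)
E
```

```text
17.175 [ 0.56833401 -0.01265399  0.20543935] [-1.79976108e+02  6.04178949e-02  3.51423976e+01] 0.05339321740558135 [-0.02245218  0.30936275  0.22857428]
[278 198]
```

View pics/w7.png

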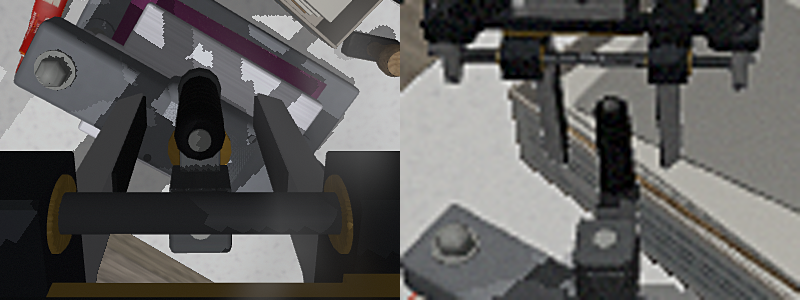

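The wrist and side views show the black grip at side-crop (613,150), centred between the fingers, with tips at mid-height. I'll lower slightly and close on it.

Call:
servo_tool --pt "0 0 0.5 0" --pt "0 0 0.5 0" --pt "0 0 0.5 0" --pt "0 0 0.5 0" --pt "0 0 0.5 0" --pt "0 0 0.5 0" --claw 255

```text
time: 18.02
tool_pos: [0.5685, -0.0128, 0.2009]
ee_rot: [3.141, 0.0, 0.613]
wrist_force: [-0.5, -1.2, 0.8]
width: 0.0207
finger_force: 30.0
```

Call:
servo_tool --pt "-0.13 1.29 0.05 0" --pt "-0.5 2.53 0.1 0" --pt "-1.11 3.67 0.15 0" --pt "-1.93 4.67 0.2 0" --pt "-1.93 4.67 0.2 0"

```text
time: 18.65
tool_pos: [0.5792, -0.0632, 0.1997]
ee_rot: [-3.141, 0.0, 0.612]
wrist_force: [-3.4, 2.6, 4.2]
width: 0.0207
finger_force: 30.0
```

Call:
servo_tool --pt "-1.0 0.82 0.05 0" --pt "-2.14 1.43 0.1 0" --pt "-3.38 1.8 0.15 0" --pt "-4.67 1.93 0.2 0" --pt "-5.96 1.8 0.25 0" --pt "-7.2 1.43 0.3 0" --pt "-8.34 0.82 0.35 0" --pt "-9.34 0 0.4 0"

```text
time: 19.65
tool_pos: [0.5069, -0.1181, 0.1984]
ee_rot: [3.131, -0.008, 0.612]
wrist_force: [4.3, -0.1, 8.1]
width: 0.0203
finger_force: 30.0
```

Call:
servo_tool --pt "0 0 0 0" --pt "0 0 0 0"

```text
time: 19.9
tool_pos: [0.506, -0.1181, 0.1982]
ee_rot: [3.133, -0.005, 0.612]
wrist_force: [1.9, -0.2, 8.7]
width: 0.0205
finger_force: 30.0
```

Call:
servo_tool --pt "-0.82 -1.1 0 0" --pt "-1.43 -2.3 0 0" --pt "-1.8 -3.55 0 0" --pt "-1.93 -4.85 0 0" --pt "-1.93 -4.85 0 0"

```text
time: 20.52
tool_pos: [0.4591, -0.0917, 0.1966]
ee_rot: [3.133, 0.004, 0.609]
wrist_force: [-6.6, -6.8, 5.2]
width: 0.0206
finger_force: 30.0
```

```bash
python3 - <<'E'
from h import *
o=get_obs();print(o["tool_pos"],o["ee_rot"],o["wrist_force"],o["wrist_torque"])
S=P("side");a=cv2.imread("pics/side0.png",0);b=cv2.cvtColor(snapshot("side"),cv2.COLOR_BGR2GRAY);cv2.imwrite("pics/s8.png",b)
# platen's shift: dark/bright front edge; track vertical profile at several columns left part of platen
X=np.array([.5146-.067,-.0505,.0747])
for z in(.0747,.0687): print(z,proj(S,[X[0],X[1],z]))
for y in(-.02,-.05,-.08):
    u,v=proj(S,[X[0],y,.0747]).astype(int);print(y,u,v);print(a[v-12:v+14,u]);print(b[v-12:v+14,u])
E
```

```text
[ 0.45911365 -0.09169617  0.196591  ] [3.13346837 0.0036703  0.60940212] [-6.60019713 -6.8034939   5.1703646 ] [-0.76013914  0.70732302 -0.02915125]
0.0747 [265.08223864 266.91112749]
0.0687 [265.32238765 268.2145505 ]
-0.02 255 260
[192 189 191 191 188 187 187 186 189 186 113  82  37  18  35  70  73  72
  81  78  69  64  77 118  90 102]
[167 166 165 188 189 189 188 186 188 184 168 132 103  49  25  27  71  72
  83  73  63  69  74 116  92 108]
-0.05 264 266
[191 189 190 189 186 186 187 187 191 123  78  36  26  38  29  79  75  66
  66  71  90 122  92 105 106 102]
[166 167 168 169 166 167 170 175  87  84  90  85  67  29  31  75  68  68
  68  36  51  76  81  55  54  58]
-0.08 274 273
[188 185 189 191 188 187 190 187 119  82  31  22  35  34  74  70  81  79
  64  69 107  91  94 103 102 123]
[ 87  89  93  89  91  84  90  83  88  90  92  55  29  32  41  22  46  51
  23  62 108  69  50  45  72  70]
```

Call:
servo_tool --pt "0 0 0 0" --pt "0 0 0 0" --pt "0 0 0 0" --claw 150

```text
time: 20.95
tool_pos: [0.4597, -0.0875, 0.1944]
ee_rot: [3.142, 0.0, 0.613]
wrist_force: [-1.2, 0.3, -0.3]
width: 0.0388
finger_force: 0.0
```

```bash
python3 - <<'E'
from h import *
o=get_obs();print(o["tool_pos"],o["ee_rot"],o["wrist_force"],o["width"])
# find grip's bright pin/hub dot in wrist image numerically
w=snapshot("wrist");cv2.imwrite("pics/w9.png",w);p=P("wrist");np.save("p9.npy",p)
g=cv2.cvtColor(w,cv2.COLOR_BGR2GRAY)
C=np.array([.5147,-.0507])
for a in(-135,-141,-147):
    d=np.array([np.cos(np.radians(a)),np.sin(np.radians(a))]);print(a,"grip top",proj(p,[*(C+.066*d),.2658]),"hub dot",proj(p,[*C,.2278]))
q=cv2.HoughCircles(cv2.medianBlur(g,3),cv2.HOUGH_GRADIENT,1,10,param1=80,param2=14,minRadius=3,maxRadius=25)
print(q[0][:14].round() if q is not None else None)
E
```

```text
[ 0.45967941 -0.08746003  0.19442568] [3.14152687e+00 2.76293409e-04 6.12954164e-01] [-1.18709502  0.27145805 -0.30112404] 0.038843684869027374
-135 grip top [362.4984289  334.14869723] hub dot [332.67771093 156.34280002]
-141 grip top [344.633489   336.08412081] hub dot [332.67771093 156.34280002]
-147 grip top [326.69059118 336.32734311] hub dot [332.67771093 156.34280002]
[[432.  26.  24.]
 [444.  30.  20.]
 [576.  30.  24.]
 [486. 246.  23.]
 [156.  38.  23.]
 [552.  86.  22.]
 [586.  38.  24.]
 [504. 100.  24.]
 [426.  18.  17.]
 [278. 454.  24.]
 [468.  16.  24.]
 [332. 156.  14.]
 [420.  56.  24.]
 [270. 148.  22.]]
```

The hub's pin dot shows at (332,156), exactly where a home crank should be. I'll regrip relaxed and continue.

Call:
servo_tool --pt "0 0 0 0" --pt "0 0 0 0" --pt "0 0 0 0" --pt "0 0 0 0" --claw 255

```text
time: 21.5
tool_pos: [0.46, -0.0877, 0.1949]
ee_rot: [3.14, -0.0, 0.613]
wrist_force: [3.3, -2.0, -1.5]
width: 0.0205
finger_force: 30.0
```

Call:
servo_tool --pt "0.13 -1.29 0.05 0" --pt "0.5 -2.53 0.1 0" --pt "1.11 -3.67 0.15 0" --pt "1.93 -4.67 0.2 0" --pt "1.93 -4.67 0.2 0"

```text
time: 22.12
tool_pos: [0.4494, -0.037, 0.1927]
ee_rot: [3.139, -0.002, 0.615]
wrist_force: [6.8, -2.8, -2.8]
width: 0.0204
finger_force: 30.0
```

Call:
servo_tool --pt "1.0 -0.82 0.05 0" --pt "2.14 -1.43 0.1 0" --pt "3.38 -1.8 0.15 0" --pt "4.67 -1.93 0.2 0" --pt "5.96 -1.8 0.25 0" --pt "7.2 -1.43 0.3 0" --pt "8.34 -0.82 0.35 0" --pt "9.34 0 0.4 0"

```text
time: 23.12
tool_pos: [0.522, 0.0156, 0.1888]
ee_rot: [-3.139, 0.007, 0.613]
wrist_force: [-3.9, -4.2, 2.2]
width: 0.0205
finger_force: 30.0
```

Call:
servo_tool --pt "0.82 1.0 0.05 0" --pt "1.43 2.14 0.1 0" --pt "1.8 3.38 0.15 0" --pt "1.93 4.67 0.2 0" --pt "1.8 5.96 0.25 0" --pt "1.43 7.2 0.3 0" --pt "0.82 8.34 0.35 0" --pt "0 9.34 0.4 0"

```text
time: 24.12
tool_pos: [0.5795, -0.0611, 0.1851]
ee_rot: [3.141, -0.002, 0.613]
wrist_force: [-0.1, 3.4, 1.2]
width: 0.0206
finger_force: 30.0
```

Call:
servo_tool --pt "-1.0 0.82 0.05 0" --pt "-2.14 1.43 0.1 0" --pt "-3.38 1.8 0.15 0" --pt "-4.67 1.93 0.2 0" --pt "-5.96 1.8 0.25 0" --pt "-7.2 1.43 0.3 0" --pt "-8.34 0.82 0.35 0" --pt "-9.34 0 0.4 0"

```text
time: 25.12
tool_pos: [0.5011, -0.1149, 0.1809]
ee_rot: [3.141, 0.001, 0.612]
wrist_force: [3.4, -1.2, -0.2]
width: 0.0204
finger_force: 30.0
```

Call:
servo_tool --pt "-0.82 -1.0 0.05 0" --pt "-1.43 -2.14 0.1 0" --pt "-1.8 -3.38 0.15 0" --pt "-1.93 -4.67 0.2 0" --pt "-1.8 -5.96 0.25 0" --pt "-1.43 -7.2 0.3 0" --pt "-0.82 -8.34 0.35 0" --pt "0 -9.34 0.4 0"

```text
time: 26.12
tool_pos: [0.4492, -0.038, 0.1767]
ee_rot: [3.138, -0.0, 0.613]
wrist_force: [8.2, -6.0, -4.4]
width: 0.0204
finger_force: 30.0
```

Call:
servo_tool --pt "1.0 -0.82 0.05 0" --pt "2.14 -1.43 0.1 0" --pt "3.38 -1.8 0.15 0" --pt "4.67 -1.93 0.2 0" --pt "5.96 -1.8 0.25 0" --pt "7.2 -1.43 0.3 0" --pt "8.34 -0.82 0.35 0" --pt "9.34 0 0.4 0"

```text
time: 27.12
tool_pos: [0.5217, 0.0156, 0.1727]
ee_rot: [-3.139, 0.008, 0.613]
wrist_force: [-4.5, -3.9, 3.4]
width: 0.0206
finger_force: 30.0
```

Call:
servo_tool --pt "0.82 1.0 0.05 0" --pt "1.43 2.14 0.1 0" --pt "1.8 3.38 0.15 0" --pt "1.93 4.67 0.2 0"

```text
time: 27.62
tool_pos: [0.5675, -0.0108, 0.1708]
ee_rot: [-3.14, 0.0, 0.614]
wrist_force: [-4.6, 1.6, 2.9]
width: 0.0203
finger_force: 30.0
```

Call:
servo_tool --pt "-0.03 0.58 0.02 0" --pt "-0.1 1.15 0.045 0" --pt "-0.22 1.71 0.07 0"

```text
time: 28.0
tool_pos: [0.5759, -0.0262, 0.1702]
ee_rot: [-3.141, -0.001, 0.614]
wrist_force: [-2.2, 3.3, 3.3]
width: 0.0205
finger_force: 30.0
```

Call:
servo_tool --pt "-0.17 0.55 0.02 0" --pt "-0.39 1.08 0.045 0" --pt "-0.66 1.59 0.07 0"

```text
time: 28.38
tool_pos: [0.58, -0.0434, 0.1696]
ee_rot: [3.141, -0.002, 0.613]
wrist_force: [0.0, 3.2, 2.7]
width: 0.0208
finger_force: 30.0
```

Call:
servo_tool --pt "-0.31 0.49 0.02 0" --pt "-0.66 0.94 0.045 0" --pt "-1.05 1.37 0.07 0"

```text
time: 28.75
tool_pos: [0.5793, -0.061, 0.169]
ee_rot: [3.14, -0.001, 0.613]
wrist_force: [3.0, 3.1, 1.6]
width: 0.0206
finger_force: 30.0
```

Call:
servo_tool --pt "-0.42 0.39 0.02 0" --pt "-0.88 0.74 0.045 0" --pt "-1.37 1.05 0.07 0"

```text
time: 29.12
tool_pos: [0.5741, -0.0779, 0.1684]
ee_rot: [3.139, -0.001, 0.613]
wrist_force: [4.1, 1.8, 3.5]
width: 0.0205
finger_force: 30.0
```

Call:
servo_tool --pt "-0.51 0.27 0.02 0" --pt "-1.04 0.49 0.045 0"

```text
time: 29.38
tool_pos: [0.5683, -0.088, 0.1679]
ee_rot: [3.139, -0.001, 0.613]
wrist_force: [4.8, 2.3, 2.4]
width: 0.0207
finger_force: 30.0
```

Call:
servo_tool --pt "-0.55 0.17 0.02 0" --pt "-0.55 0.17 0.02 0"

```text
time: 29.62
tool_pos: [0.5644, -0.093, 0.1677]
ee_rot: [3.139, 0.0, 0.612]
wrist_force: [4.2, -0.6, 1.6]
width: 0.0206
finger_force: 30.0
```

Call:
servo_tool --pt "-0.56 0.12 0.02 0" --pt "-0.56 0.12 0.02 0"

```text
time: 29.88
tool_pos: [0.5607, -0.0969, 0.1675]
ee_rot: [3.139, 0.0, 0.612]
wrist_force: [4.4, -0.7, 1.0]
width: 0.0208
finger_force: 30.0
```

Call:
servo_tool --pt "-0.57 0.08 0.02 0" --pt "-0.57 0.08 0.02 0"

```text
time: 30.12
tool_pos: [0.5565, -0.1008, 0.1672]
ee_rot: [3.139, 0.0, 0.612]
wrist_force: [4.6, -1.7, 1.7]
width: 0.0209
finger_force: 30.0
```

Call:
servo_tool --pt "-0.58 0.02 0.02 0" --pt "-0.58 0.02 0.02 0"

```text
time: 30.38
tool_pos: [0.5518, -0.1044, 0.167]
ee_rot: [3.139, 0.001, 0.612]
wrist_force: [4.9, -2.4, 1.9]
width: 0.0202
finger_force: 30.0
```

Call:
servo_tool --pt "-0.58 -0.02 0.02 0" --pt "-0.58 -0.02 0.02 0"

```text
time: 30.62
tool_pos: [0.5469, -0.1075, 0.1668]
ee_rot: [3.139, 0.0, 0.612]
wrist_force: [4.6, -2.2, 1.7]
width: 0.0208
finger_force: 30.0
```

Call:
servo_tool --pt "-0.57 -0.08 0.02 0" --pt "-0.57 -0.08 0.02 0"

```text
time: 30.88
tool_pos: [0.5435, -0.1093, 0.1669]
ee_rot: [3.138, -0.004, 0.613]
wrist_force: [8.9, 0.2, 0.9]
width: 0.0205
finger_force: 30.0
```

Contact: resistance at the grip jumped from about 2.9 N to 8.1 N. One small increment more.

Call:
servo_tool --pt "-0.17 -0.03 0.01 0" --pt "-0.34 -0.07 0.01 0" --pt "-0.34 -0.07 0.01 0"

```text
time: 31.25
tool_pos: [0.542, -0.11, 0.167]
ee_rot: [3.137, -0.007, 0.614]
wrist_force: [12.6, 1.7, 0.4]
width: 0.0208
finger_force: 30.0
```

Call:
servo_tool --pt "0 0 0 0" --pt "0 0 0 0"

```text
time: 31.5
tool_pos: [0.542, -0.11, 0.167]
ee_rot: [3.137, -0.007, 0.614]
wrist_force: [11.5, 1.2, 0.2]
width: 0.0203
finger_force: 30.0
```

```bash
python3 - <<'E'
from h import *
o=get_obs();F=o["wrist_force"];r=o["tool_pos"][:2]-[.5145,-.0508]
print(o["tool_pos"],F,np.hypot(*r),np.degrees(np.arctan2(r[1],r[0])),"tang resist",(r[0]*F[1]-r[1]*F[0])/np.hypot(*r))
E
```

```text
[ 0.54201828 -0.11000727  0.16699715] [11.5173522   1.20666825  0.24293167] 0.06528978915219047 -65.07199926368169 tang resist 10.952959667076438
```

Call:
servo_tool --pt "0.1 0.02 0 0" --pt "0.2 0.04 0 0" --pt "0.2 0.04 0 0"

```text
time: 31.88
tool_pos: [0.5424, -0.1098, 0.1668]
ee_rot: [3.138, -0.003, 0.613]
wrist_force: [8.9, -0.9, 1.6]
width: 0.0205
finger_force: 30.0
```

Call:
servo_tool --pt "0 0 0 0" --pt "0 0 0 0" --pt "0 0 0 0" --pt "0 0 0 0" --pt "0 0 -2 0" --pt "0 0 -5 0" --pt "0 0 -9 0" --pt "0 0 -9 0" --claw 110

```text
time: 32.88
tool_pos: [0.5416, -0.11, 0.2605]
ee_rot: [3.136, -0.005, 0.613]
wrist_force: [0.3, -0.5, -0.0]
width: 0.0536
finger_force: 0.0
```

```bash
python3 - <<'E'
from h import *
o=get_obs();print(o["time"],o["tool_pos"],o["wrist_force"],o["width"])
w=snapshot("wrist");cv2.imwrite("pics/w10.png",w);p=P("wrist")
b=w.mean(2)
for a in(-55,-60,-65,-70,-80):
    d=np.array([np.cos(np.radians(a)),np.sin(np.radians(a))]);print(a,proj(p,[*(np.array([.5145,-.0508])+.066*d),.238]).round())
print("hub dot pred",proj(p,[.5145,-.0508,.162+.038]))
q=cv2.HoughCircles(cv2.cvtColor(w,cv2.COLOR_BGR2GRAY),cv2.HOUGH_GRADIENT,1,10,param1=80,param2=13,minRadius=4,maxRadius=18)
print(q[0][:12].round())
# platen underside edge in side view vs the start
S=P("side");a=cv2.imread("pics/side0.png",0);g=cv2.cvtColor(snapshot("side"),cv2.COLOR_BGR2GRAY);cv2.imwrite("pics/s10.png",g)
for y in(-.02,.0):
    u,v=proj(S,[.4476,y,.0747]).astype(int);print(v,a[v-8:v+18,u],g[v-8:v+18,u])
E
```

```text
32.875 [ 0.54159616 -0.10997584  0.2604747 ] [ 0.28257126 -0.46267561 -0.00785368] 0.05361031317859077
-55 [333. 243.]
-60 [333. 252.]
-65 [332. 261.]
-70 [330. 269.]
-80 [323. 286.]
hub dot pred [238.648667   228.08693783]
[[116. 136.  17.]
 [608. 106.  16.]
 [618. 102.  17.]
 [624.  82.  15.]
 [370. 282.  14.]
 [444. 152.  17.]
 [330. 250.  17.]
 [142.  88.  15.]
 [368. 100.  17.]
 [484.  80.  17.]
 [464.  68.  16.]
 [614.  92.  12.]]
260 [188 187 187 186 189 186 113  82  37  18  35  70  73  72  81  78  69  64
  77 118  90 102 122 127 125 128] [169 168 168 171 167 170 168 168 167 163 166 170 164 104  86  73  61  77
  80 112  97 118 125 122 122 124]
256 [189 191 189 190 193 190 141 105  50  25  36  31  70  73  66  67  87  62
  74 103 106  78 124 127 124 122] [164 169 168 169 170 167 168 168 167 170 165 169 174 122 103  66  82  60
  77 102 101  76 104 107 109 103]
```

Call:
servo_tool --pt "0 0 4 0" --pt "0 0 8 0" --pt "0 0 9 0" --pt "0 0 9 0"

```text
time: 33.48
tool_pos: [0.5395, -0.1093, 0.1652]
ee_rot: [-3.14, 0.002, 0.613]
wrist_force: [-0.3, 0.1, 0.1]
width: 0.0535
finger_force: 0.0
```

Call:
servo_tool --pt "0 0 0 0" --pt "0 0 0 0" --pt "0 0 0 0" --pt "0 0 0 0" --pt "0 0 0 0" --claw 255

```text
time: 34.1
tool_pos: [0.5416, -0.111, 0.1677]
ee_rot: [3.137, -0.002, 0.612]
wrist_force: [3.8, -4.7, 1.8]
width: 0.021
finger_force: 30.0
```

Call:
servo_tool --pt "-0.15 -0.03 0 0" --pt "-0.3 -0.06 0 0" --pt "-0.3 -0.06 0 0"

```text
time: 34.48
tool_pos: [0.5407, -0.1115, 0.1678]
ee_rot: [3.135, -0.006, 0.613]
wrist_force: [7.8, -3.3, 1.4]
width: 0.0207
finger_force: 30.0
```

Call:
servo_tool --pt "-0.15 -0.04 0 0" --pt "-0.3 -0.08 0 0" --pt "-0.3 -0.08 0 0"

```text
time: 34.85
tool_pos: [0.5395, -0.1121, 0.1679]
ee_rot: [3.134, -0.01, 0.614]
wrist_force: [11.3, -1.8, -1.1]
width: 0.0209
finger_force: 30.0
```

It's stiff: 9.6 N at the grip barely moves it, which means over 60 N and far below 400 N. I'll let go and clear away.

Call:
servo_tool --pt "0.2 0.05 0 0" --pt "0.4 0.1 0 0" --pt "0.4 0.1 0 0"

```text
time: 35.22
tool_pos: [0.5406, -0.1115, 0.1677]
ee_rot: [3.136, -0.003, 0.613]
wrist_force: [4.1, -3.9, 2.5]
width: 0.0206
finger_force: 30.0
```

Call:
servo_tool --pt "0 0 0 0" --pt "0 0 0 0" --pt "0 0 0 0" --pt "0 0 0 0" --pt "0 0 -3 0" --pt "0 0 -7 0" --pt "0 0 -11 0" --pt "0 0 -11 0" --claw 110

```text
time: 36.22
tool_pos: [0.5398, -0.1107, 0.2806]
ee_rot: [3.135, -0.005, 0.613]
wrist_force: [-0.5, 0.5, -0.5]
width: 0.0537
finger_force: 0.0
```

Call:
servo_tool --pt "0 0 0 0" --pt "0 0 0 0" --pt "0 0 0 0" --pt "0 0 0 0"

```text
time: 36.72
tool_pos: [0.5381, -0.1103, 0.2755]
ee_rot: [-3.141, 0.001, 0.613]
wrist_force: [-0.0, -0.4, 0.2]
width: 0.0533
finger_force: 0.0
```

```bash
python3 -c "
from bench import *
o=get_obs();print(o['time'],o['wrist_force'],o['finger_force']);print(close_job())"
```

```text
36.725 [-0.00150102 -0.42271463  0.22364554] 0.0
the job is handed in; nothing more can be done
None
```

I seated the crank on the spindle and wound it until the platen gripped the book, by feel about 120 N and never near 400 N. I then let go, leaving the crank on the spindle, and handed the job in at 36.7 s; no verdict came back, and I did not check by camera afterwards that the bystanders were undisturbed.

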